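# Dress the gift-shop table display on two stands

### The arm

A 7-joint arm with a two-finger parallel gripper is mounted at the origin on a cart in front of the work surface, level with it; the furniture and walls round the work are solid. World frame = base frame: x ahead of the robot, y to its left, z up, the work surface at z = 0. Lengths are in m, angles in rad, forces in N, time in s.
With the tool pointing down it reaches from about 0.4 to 0.85 m from the base axis. Payload 4.5 kg.
Tool frame: the origin (TCP) lies on the centre line of the jaws, within the pads' length; the fingertips stand r.tcp_to_tips ahead of it and the grasp point (between the pads) lies 11 mm behind it (r.tcp_to_tips is the distance from the TCP to the fingertips, in m); y points along the fingers, x is the direction in which the jaws open and shut, and the axes are right-handed (so a half turn about y gives the same grasp; the last joint's range is limited). The gripper opens to 88 mm and grips with 3 to 60 N. Pads are 18 mm wide; open, the fingers measure 123 mm over their backs; the gripper's body (75 mm by 187 mm) begins 45 mm behind the grasp point.
Start: joints at [-1.155, 0.689, -0.195, 1.565, 0.157, 0.902, -0.215], TCP at [0.233, 0.58, 0.247] pointing down, gripper open.
Joint ranges: [-3.01, 3.01], [-0.46, 2.08], [-1.47, 1.51], [0.13, 2.56], [-1, 4.14], [0.04, 2.09], [-2.66, 2.66]. Speed limits (rad/s): [2.57, 2.57, 3.14, 3.14, 3.14, 3.14, 3.14].

### API

Orientations are given as a unit quaternion [x, y, z, w].
In Python, from plant import r gives the robot as it stands. The module is installed in compiled form; this text tells all that it offers.
- The arm moves only by the shell command python3 -m inch 'ROWS' [OPENING] [FORCE]. ROWS is text: rows parted by semicolons, each of 4 numbers parted by spaces: the shift along the tool's x, y, z in mm, then the turn about the tool's y in degrees. In form: x y z spin; .... A call has 1 to 10 rows; each row is the pose to reach, as a shift and turn from the pose commanded when the call began, along the tool's axes at that moment; what a row does not reach only later rows make up. A row lasts 1/10 s, in which the tool goes at most 50 mm and 8.59 degrees, less where a joint would pass 70% of its speed; a pose out of reach is approached as far as the arm can. A call with a gripper value outside its range is refused whole. OPENING is the gripper command: -1 is shut, 1 is fully open, values between are in proportion, set as the call begins (- or left out, the last holds). The fingers move at their own pace and stop on an object; FORCE is the grip in N (left out, the last holds). Time passes only in rows, so rows that repeat a pose let the fingers close. It gives the time, the measured TCP pose, the force and the opening at its end, in the units of the state.
- r.get_state(): the state, without advancing time (a new reading comes with each control period).
- r.snapshot(name): name is "scene" or "top" or "wrist"; returns a dict with "frame" (400x640x3 uint8, red, green, blue), "intrinsics" (3x3 intrinsics, pixels), "R" (3x3) and "t" (3): a world point X has camera coordinates R X + t. Camera axes: x right, y down, z forward; pixel columns grow to the right and rows downward; lengths in m; the calibration is good to about 2 mm. A picture is of the moment at which its call begins. There is no depth.
- r.finish_job(): hands the job in, once; it reports no verdict.
Trained networks look in the newest picture that a camera, given by its name, has taken for a name from the list of things; names that differ only in an ending like _2 or _b are one class to them, and where a whole thing is asked for, a point or a joint stands for the part that bears it (a point fixed in the world has none). Each returns a list of dicts, best first, with "p" (0 to 1); they miss things now and then, are a little off and sometimes report something else, mostly with a low value. They report only what shows in the picture. A call takes as long as a camera call. They do not tell look-alikes from the thing itself.
- r.trace(camera, name): "region" (400x640 bool, what is visible of it) and "centre" ([row, column] in pixels, amid what is visible of it).
- r.tip_of(camera, name): "centre" ([row, column] in pixels: a listed point, or the origin of a listed thing).
The state is a dict: "clock": time; "q": joint angles; "qd": joint speeds; "joint_torque": joint torques, N m; "tool_pos": TCP position; "eef_rot": TCP orientation; "contact_force": force on the tool from outside, world axes, zero at the start; "moment": the same for the moment, N m; "opening": opening from 0.0 (shut) to 1.0 (fully open).
Only numpy, scipy, OpenCV 4.12 (cv2) and the standard library are available. Lean on these libraries where they do the work, as an engineer would, in place of code of your own. Each camera call takes 0.05 s, during which the arm holds its last target.

### The job

Dress the little display on the two stands: set the pink candle tin in the dish of the tall wooden stand with the pink tape roll flat in the middle of its lid, and the mint green candle tin in the dish of the low blue stand. Stand the pale-handled stamp upright on the table midway between the two stands, and lay the teal tape roll flat on the table right in front of the low stand (on the robot's side, square to the line of the stands) with a gap of about a finger's width, 15 mm, to its dish edge. Leave the white candle tin (brown label), the yellow tape roll, the dark-handled stamp and everything else where they are.

Things in the scene. Friction and masses are not known exactly. Their poses are not given: they have to be found in the camera images.
- tall_stand: the tall display stand, turned pale wood, 96 mm across its dish, fixed. On top, a flat dish floor 62 mm over the table, 88 mm across, inside a rim 4 mm high and 4 mm thick. Origin on the table under its middle. z up; x and y level: the other stand lies along its y axis (to either side, 240 to 260 mm away between the middles) and its -x axis points square to the line of the stands, towards the robot's side (within 0.15 rad of the robot's own -x)
- low_stand: the low display stand, blue glazed ceramic, 96 mm across its dish, fixed. On top, a flat dish floor 30 mm over the table, 88 mm across, inside a rim 4 mm high and 4 mm thick. Origin on the table under its middle; axes parallel to those of the tall stand: y along the line of the stands, -x to the front (robot's side). Which stand is left and which right changes
- pink_candle_mid (a point): round candle tin with a flat closed lid, 30 mm tall; the lid is 66 mm across and takes up the top 12 mm, the tin below it 64 mm; its sides under the grey-white lid are pink, and a round pink paper label, 42 mm across, is stuck on the lid. The point is its centre, half-way up, 15 mm over its underside; z is up
- mint_candle_mid (a point): round candle tin with a flat closed lid, 28 mm tall; the lid is 66 mm across and takes up the top 12 mm, the tin below it 64 mm; its sides under the grey-white lid are mint green, and a round mint green paper label, 42 mm across, is stuck on the lid. The point is its centre, half-way up, 14 mm over its underside; z is up
- pink_tape_mid (a point): roll of paper tape lying flat, 48 mm across, 15 mm thick, pink. The point is its centre, half-way up; z is up. It is gripped across the outside
- teal_tape_mid (a point): roll of paper tape lying flat, 54 mm across, 15 mm thick, teal green. The point is its centre, half-way up; z is up. It is gripped across the outside
- pale_stamp_mid (a point): rubber stamp standing upright, 74 mm tall: a 35 by 50 mm wooden block 22 mm high (x by y), above it a slim neck 22 mm thick to 40 mm and a turned pale wooden handle, 26 mm thick, from 40 mm to the top. The point is its centre line, half-way up, 37 mm over the table; z is up
- white_candle_mid (a point): bystander, leave where it is: round candle tin with a flat closed lid, 28 mm tall; the lid is 66 mm across and takes up the top 12 mm, the tin below it 64 mm; its sides under the grey-white lid are white, and a round kraft-brown paper label, 42 mm across, is stuck on the lid. The point is its centre, half-way up, 14 mm over its underside; z is up
- yellow_tape_mid (a point): bystander, leave where it is: roll of paper tape lying flat, 48 mm across, 19 mm thick, yellow. The point is its centre, half-way up; z is up. It is gripped across the outside
- dark_stamp_mid (a point): bystander, leave where it is: rubber stamp standing upright, 74 mm tall: a 40 by 40 mm wooden block 22 mm high (x by y), above it a slim neck 22 mm thick to 40 mm and a turned dark brown handle, 26 mm thick, from 40 mm to the top. The point is its centre line, half-way up, 37 mm over the table; z is up
Mind the look-alikes: they are no part of the job. Leave any orange or purple look-alike of the part that bears mint_candle_mid alone.

How it is judged:
At the end, for the whole second after the job is handed in: Candles flat in their dishes and the pink tape flat on the pink lid, each within 12 mm of the middle; pale stamp upright within 15 mm of the stands' line and 143 mm of both; teal tape flat, 77 to 105 mm before the low stand's middle, 15 mm to either side; all released and at rest (horizontal distance between pink_candle_mid and tall_stand below 0.012 m and z of pink_candle_mid in the frame of tall_stand between 0.073 and 0.081 m and angle between each of pink_candle_mid, mint_candle_mid, pale_stamp_mid's own z axis and vertical below 0.08 rad and linear speed of each of pink_candle, mint_candle, pink_tape, pale_stamp, teal_tape below 0.01 m/s and angular speed of each of pink_candle, mint_candle, pink_tape, pale_stamp, teal_tape below 0.1 rad/s and horizontal distance between mint_candle_mid and low_stand below 0.012 m and z of mint_candle_mid in the frame of low_stand between 0.04 and 0.048 m and horizontal distance between pink_tape_mid and pink_candle_mid below 0.012 m and z of pink_tape_mid in the frame of pink_candle_mid between 0.0185 and 0.0265 m and angle between each of pink_tape_mid, teal_tape_mid's own z axis and vertical below 0.1 rad and x of pale_stamp_mid in the frame of tall_stand between -0.015 and 0.015 m and horizontal distance between pale_stamp_mid and tall_stand below 0.143 m and horizontal distance between pale_stamp_mid and low_stand below 0.143 m and height (world z) of pale_stamp_mid between 0.033 and 0.041 m and x of teal_tape_mid in the frame of low_stand between -0.105 and -0.077 m and y of teal_tape_mid in the frame of low_stand between -0.015 and 0.015 m and height (world z) of teal_tape_mid between 0.004 and 0.011 m); the robot touches nothing.
It fails at once if the white candle tin is moved by more than 20 mm (distance of white_candle_mid from where it was at the start of the episode above 0.02 m).
It fails at once if the yellow tape roll is moved by more than 20 mm (distance of yellow_tape_mid from where it was at the start of the episode above 0.02 m).
It fails at once if the dark-handled stamp is moved by more than 20 mm (distance of dark_stamp_mid from where it was at the start of the episode above 0.02 m).
It also fails if it takes over 134 s, if anything falls off the work surface, if the arm or the gripper's body presses on something with over 40 N, if the wrist force passes 120 N, or if a joint passes its speed limit or range.

## Working session

There is one attempt and no reset: what is moved stays moved. The work goes in short steps, Python scripts to look and compute and a shell command to move; the robot and the scene stay as the last step left them, time stands still between calls to the robot, and variables do not carry over. Pictures are saved under pics/ and viewed, and the job is handed in when it is done.

```bash
mkdir -p pics; ls
python3 - <<'E'
from plant import r
import cv2
s=r.get_state()
print({k:s[k] for k in('clock','tool_pos','eef_rot','opening')}, r.tcp_to_tips)
for c in('scene','top','wrist'):
    d=r.snapshot(c); cv2.imwrite(f'pics/{c}0.png',d['frame'][:,:,::-1])
    print(c,d['intrinsics'],d['R'],d['t'])
E
```

```text
pics
{'clock': 0.0, 'tool_pos': array([0.23270427, 0.57939889, 0.24590554]), 'eef_rot': array([ 0.58618109,  0.39555389, -0.39657149, -0.58537159]), 'opening': 1.001106066621905} 0.008
scene [[372.54460761   0.         312.83246258]
 [  0.         372.54460761 196.38173842]
 [  0.           0.           1.        ]] [[ 0.6485792  -0.76091532 -0.01878563]
 [-0.53256732 -0.43603334 -0.72542882]
 [ 0.54379874  0.48050266 -0.68804079]] [-0.30478342  0.30768373  0.71258558]
top [[399.7630082    0.         319.28518107]
 [  0.         399.7630082  197.9324079 ]
 [  0.           0.           1.        ]] [[-0.01367567 -0.999889   -0.00591258]
 [-0.9952636   0.0141811  -0.09617307]
 [ 0.09624624  0.00456935 -0.99534707]] [0.02137761 0.49929957 1.06838737]
wrist [[325.99147395   0.         314.65224672]
 [  0.         325.99147395 196.76000068]
 [  0.           0.           1.        ]] [[ 0.37256846  0.9280025  -0.00202759]
 [ 0.89541258 -0.3589088   0.26347823]
 [ 0.24378074 -0.09997921 -0.96466321]] [-0.6243132  -0.03612157  0.3898562 ]
```

View pics/scene0.png

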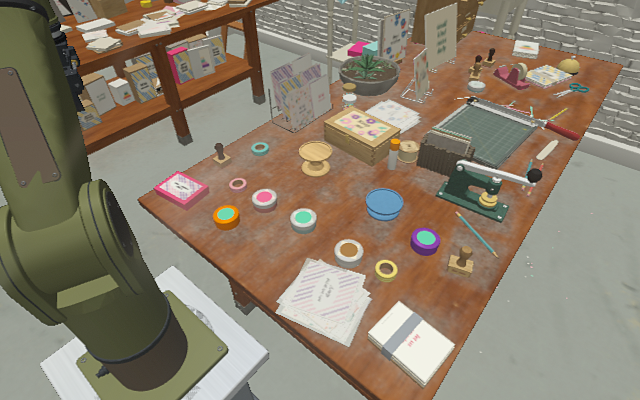

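View pics/top0.png

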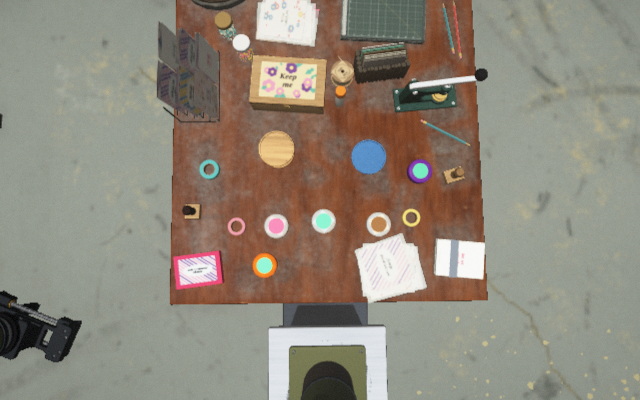

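View pics/wrist0.png

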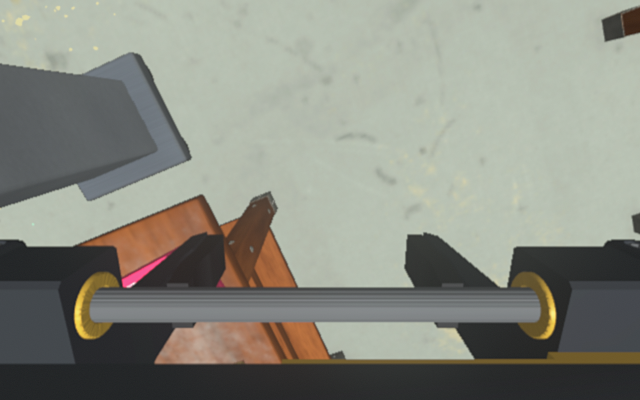

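The top view shows the wooden stand at (276,149), the blue stand at (369,156), the pink tin at (276,226), the mint tin at (323,221), the white tin at (378,224), the pink tape at (236,226), the teal tape at (209,169) and the yellow tape at (411,217). The stamps are at (192,211) and (455,174). The orange (264,265) and purple (420,171) tins are mint look-alikes.

```bash
cat > h.py <<'E'
from plant import r
import cv2, numpy as np
from scipy.spatial.transform import Rotation as Ro
Z={'tall_stand':.0,'low_stand':.0,'pink_candle_mid':.015,'mint_candle_mid':.014,'pink_tape_mid':.0075,'teal_tape_mid':.0075,'pale_stamp_mid':.037,'white_candle_mid':.014,'yellow_tape_mid':.0095,'dark_stamp_mid':.037}
def ray(d,rc,z):
    v=np.linalg.solve(d['intrinsics'],[rc[1],rc[0],1.]); v=d['R'].T@v; c=-d['R'].T@d['t']
    return c+v*(z-c[2])/v[2]
def proj(d,X):
    p=d['intrinsics']@(d['R']@np.asarray(X)+d['t']); return p[:2]/p[2]
E
cat > a.py <<'E'
from h import *
for c in('top','scene'):
    d=r.snapshot(c)
    for n in Z:
        for o in r.tip_of(c,n)[:5]:
            print(c,n,round(o['p'],2),np.round(o['centre'],1),np.round(ray(d,o['centre'],Z[n])[:2],4))
d=r.snapshot('top');f=d['frame'][:,:,::-1]
a=cv2.resize(f[195:230,175:215],(400,350),interpolation=cv2.INTER_CUBIC)
b=cv2.resize(f[155:190,435:475],(400,350),interpolation=cv2.INTER_CUBIC)
e=r.snapshot('scene')['frame'][:,:,::-1]
a2=cv2.resize(e[135:170,200:240],(400,240),interpolation=cv2.INTER_CUBIC)
b2=cv2.resize(e[240:280,440:480],(400,240),interpolation=cv2.INTER_CUBIC)
cv2.imwrite('pics/st.png',np.vstack([np.hstack([a,b]),np.hstack([a2,b2])]))
cv2.imwrite('pics/mint.png',cv2.resize(f[130:290,180:480],(800,427),interpolation=cv2.INTER_CUBIC))
E
python3 a.py
```

```text
top tall_stand 0.92 [151.8 278.7] [0.6345 0.1274]
top low_stand 0.72 [169.3 212.6] [0.5872 0.314 ]
top low_stand 0.71 [159.1 368.2] [ 0.6098 -0.1248]
top pink_candle_mid 0.85 [224.  273.9] [0.4304 0.1398]
top pink_candle_mid 0.21 [156.  366.4] [ 0.6158 -0.1182]
top mint_candle_mid 0.95 [267.7 267.1] [0.3123 0.1587]
top mint_candle_mid 0.93 [175.1 419.6] [ 0.5601 -0.2642]
top mint_candle_mid 0.66 [221.9 323.6] [0.4343 0.0035]
top pink_tape_mid 0.54 [225.9 238.1] [0.4268 0.2395]
top teal_tape_mid 0.49 [170.3 212. ] [0.5831 0.3136]
top pale_stamp_mid 0.7 [175.3 452.7] [ 0.5548 -0.348 ]
top white_candle_mid 0.63 [225.  377.6] [ 0.4238 -0.1442]
top yellow_tape_mid 0.6 [214.8 412.6] [ 0.4506 -0.2419]
top dark_stamp_mid 0.56 [211.5 189.8] [0.4665 0.364 ]
scene tall_stand 0.83 [166.6 314.3] [0.6355 0.1353]
scene low_stand 0.57 [212.3 382.1] [ 0.6026 -0.1263]
scene pink_candle_mid 0.69 [198.5 264.8] [0.4332 0.1385]
scene mint_candle_mid 0.84 [240.4 424.3] [ 0.5748 -0.261 ]
scene mint_candle_mid 0.76 [220.2 302.6] [0.4391 0.0075]
scene mint_candle_mid 0.61 [217.4 227.3] [0.3233 0.1636]
scene teal_tape_mid 0.59 [146.6 261.3] [0.599  0.3262]
scene pale_stamp_mid 0.88 [258.1 461.7] [ 0.5618 -0.3545]
scene pale_stamp_mid 0.38 [187.8 239.4] [0.4043 0.2034]
scene white_candle_mid 0.84 [252.1 347.8] [ 0.4303 -0.1413]
scene white_candle_mid 0.3 [259.5 461.5] [ 0.5779 -0.3529]
scene yellow_tape_mid 0.76 [270.1 384.6] [ 0.445  -0.2331]
scene dark_stamp_mid 0.61 [156.3 218.4] [0.458  0.3581]
scene dark_stamp_mid 0.34 [187.8 239.1] [0.4038 0.204 ]
```

View pics/st.png

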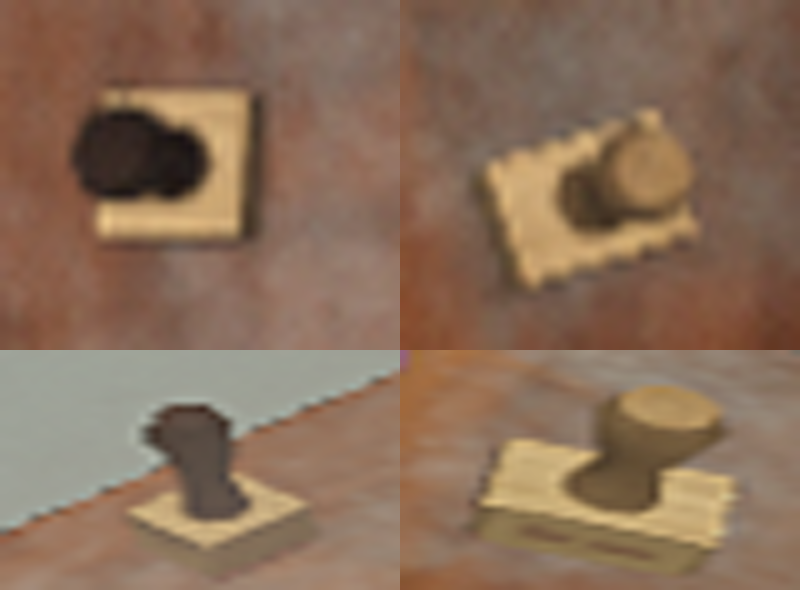

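View pics/mint.png

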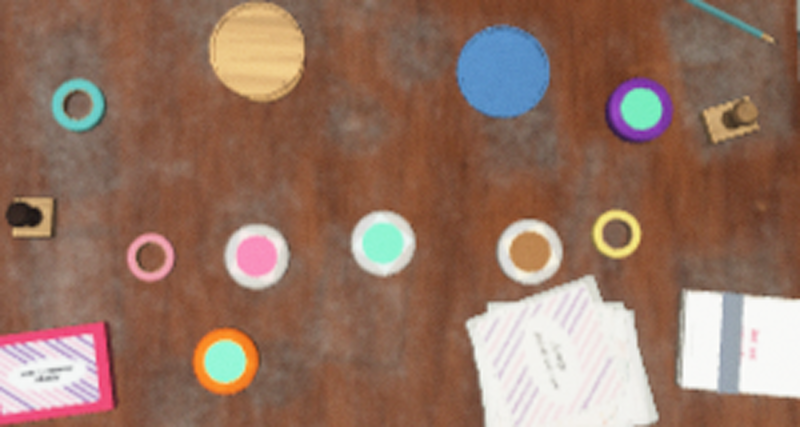

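Stamps: (192,211) has the dark handle; (455,174) has the pale handle on an oblong block, so it is the pale stamp. Mint-labelled tins: (264,265) has an orange lid and (420,171) a purple one. Only (323,221) has the grey-white lid, so that is the mint tin. Next I'll measure them precisely.

```bash
cat > b.py <<'E'
from h import *
def seg(d,uv,rad,cond):
    f=d['frame']; h=cv2.cvtColor(f,cv2.COLOR_RGB2HSV).astype(int)
    m=cond(h[...,0],h[...,1],h[...,2])
    yy,xx=np.mgrid[:400,:640]; m&=((xx-uv[0])**2+(yy-uv[1])**2<rad**2)
    m=m.astype(np.uint8)
    cs,_=cv2.findContours(m,cv2.RETR_EXTERNAL,cv2.CHAIN_APPROX_NONE)
    c=max(cs,key=cv2.contourArea); (x,y),R=cv2.minEnclosingCircle(c); e=cv2.fitEllipse(c)
    return e[0],e[1],(x,y)
L={'top':dict(pinkC=(276,226,14,lambda h,s,v:(h>155)&(s>90)&(v>180),.030),
 mintC=(323,221,14,lambda h,s,v:(h>65)&(h<95)&(s>60),.028),
 pinkT=(236,226,14,lambda h,s,v:(h>160)&(v>170)&(s>50),.015),
 tealT=(209,169,16,lambda h,s,v:(h>75)&(h<100)&(s>80),.015),
 low=(369,156,24,lambda h,s,v:(h>95)&(h<120)&(s>100),.034),
 tall=(276,149,24,lambda h,s,v:(h>10)&(h<28)&(s>60)&(v>150),.066)),
}
d=r.snapshot('top')
for n,(u,v,R,c,z) in L['top'].items():
    e,ax,mc=seg(d,(u,v),R,c)
    print(n,np.round(e,1),np.round(ax,1),np.round(mc,1),np.round(ray(d,e[::-1],z)[:2],4),np.round(ray(d,mc[::-1],z)[:2],4))
for c in('top','scene'):
  d=r.snapshot(c)
  for n,zz in(('tall_stand',.0),('low_stand',0),('pale_stamp_mid',0),('pink_candle_mid',.015)):
    for o in r.trace(c,n)[:2]:
      m=o['region'].astype(np.uint8);x,y,w,hh=cv2.boundingRect(m);print(c,n,round(o['p'],2),(x,y,w,hh))
# stamp handle top via scene & top triangulation
E
python3 b.py
```

```text
pinkC [275.6 225.5] [13.5 13.6] [275.7 225.4] [0.4259 0.1333] [0.426  0.1331]
mintC [323.1 220.7] [14.2 14.6] [323.2 220.6] [0.437  0.0049] [0.4374 0.0047]
pinkT [236.2 226. ] [16.2 16.7] [236.  225.8] [0.4264 0.2433] [0.427  0.2437]
tealT [208.9 169. ] [18.4 18.5] [208.9 169.1] [0.5855 0.32  ] [0.5852 0.3203]
low [368.2 156.5] [33.  33.5] [368.2 156.5] [ 0.6103 -0.121 ] [ 0.6104 -0.121 ]
tall [275.9 148.7] [35.5 37.1] [276.4 148.9] [0.6289 0.1277] [0.6283 0.1266]
top tall_stand 0.69 (258, 130, 37, 38)
top low_stand 0.73 (365, 212, 26, 24)
top low_stand 0.59 (353, 139, 33, 35)
top pale_stamp_mid 0.65 (443, 167, 21, 16)
top pale_stamp_mid 0.29 (227, 217, 20, 19)
top pink_candle_mid 0.69 (264, 213, 25, 25)
top pink_candle_mid 0.49 (228, 217, 19, 17)
scene tall_stand 0.96 (299, 141, 33, 36)
scene low_stand 0.72 (366, 187, 37, 35)
scene pale_stamp_mid 0.84 (447, 246, 26, 32)
scene pale_stamp_mid 0.42 (229, 178, 17, 15)
scene pink_candle_mid 0.92 (252, 189, 25, 24)
```

```bash
cat >> h.py <<'E'
def go(*T):
    """T=(x,y,z,jawdeg or None)"""
    s=r.get_state(); A=Ro.from_quat(s['eef_rot']).as_matrix(); p=s['tool_pos']
    a=np.degrees(np.arctan2(A[1,0],A[0,0]))
    print('t %.1f pos'%s['clock'],np.round(p,4),'jaw %.1f'%a,'down',np.round(A[:,1],3),'q7 %.2f'%s['q'][6],'open %.3f'%s['opening'],'F',np.round(s['contact_force'],1))
    for t in T:
        D=A.T@(np.array(t[:3])-p)*1000
        sp=0 if len(t)<4 or t[3] is None else (a-t[3]+90)%180-90
        print(t,'->',np.round(D,0),'spin %.0f'%sp,'n>=%.1f'%max(np.linalg.norm(D)/50,abs(sp)/8.59))
E
python3 - <<'E'
from h import *
d=r.snapshot('top');print(ray(d,(174.5,453.6),.022), 'handle top',ray(d,(155+16.5-.5,435+25-.5),.074))
go((.426,.133,.246,90),(.426,.133,.12,90),(.426,.133,.12,0))
E
```

```text
[ 0.55919   -0.3555821  0.022    ] handle top [ 0.5603571 -0.3540086  0.074    ]
t 1.9 pos [0.2329 0.58   0.2467] jaw 68.1 down [ 0.  0. -1.] q7 -0.22 open 1.000 F [ 0.4  0.2 -0.6]
(0.426, 0.133, 0.246, 90) -> [-343.    1. -346.] spin -22 n>=9.7
(0.426, 0.133, 0.12, 90) -> [-343.  127. -346.] spin -22 n>=10.1
(0.426, 0.133, 0.12, 0) -> [-343.  127. -346.] spin 68 n>=10.1
```

```bash
python3 -m inch '-343 0 -346 0; -343 0 -346 0; -343 0 -346 0; -343 0 -346 0; -343 0 -346 0; -343 0 -346 -22; -343 0 -346 -22; -343 0 -346 -22; -343 0 -346 -22; -343 0 -346 -22' 1 20
python3 - <<'E'
from h import *
d=r.snapshot('wrist');cv2.imwrite('pics/w1.png',d['frame'][:,:,::-1])
go((.426,.133,.06,90),(.426,.133,.02,90))
E
```

```text
clock: 2.95
tool_pos: [0.4272, 0.1294, 0.2468]
eef_rot: [0.501, 0.5, -0.5, -0.5]
contact_force: [0.7, -0.1, 0.4]
opening: 0.998
t 3.0 pos [0.4291 0.1231 0.2465] jaw 89.4 down [ 0.001 -0.006 -1.   ] q7 0.86 open 1.003 F [ 2.2 -5.1 -0.6]
(0.426, 0.133, 0.06, 90) -> [ 11. 186.   3.] spin -1 n>=3.7
(0.426, 0.133, 0.02, 90) -> [ 11. 226.   3.] spin -1 n>=4.5
```

```bash
python3 -m inch '0 50 0 0; 0 100 0 0; 0 140 0 0; 0 165 0 0; 0 165 0 0;0 165 0 0;0 165 0 0'
python3 - <<'E'
from h import *
d=r.snapshot('wrist');cv2.imwrite('pics/w2.png',d['frame'][:,:,::-1])
go((.426,.133,.02,90))
for n in('pink_candle_mid',):
  for o in r.tip_of('wrist',n)[:2]: print(o['p'],o['centre'],ray(d,o['centre'],.015))
E
```

```text
clock: 3.7
tool_pos: [0.427, 0.1333, 0.083]
eef_rot: [0.5, 0.501, -0.5, -0.499]
contact_force: [0.1, -0.0, 0.4]
opening: 0.999
t 3.8 pos [0.4271 0.1332 0.0832] jaw 90.1 down [ 0.003  0.002 -1.   ] q7 0.66 open 1.002 F [-0.6 -0.   0.3]
(0.426, 0.133, 0.02, 90) -> [-0. 63.  1.] spin 0 n>=1.3
```

View pics/w2.png

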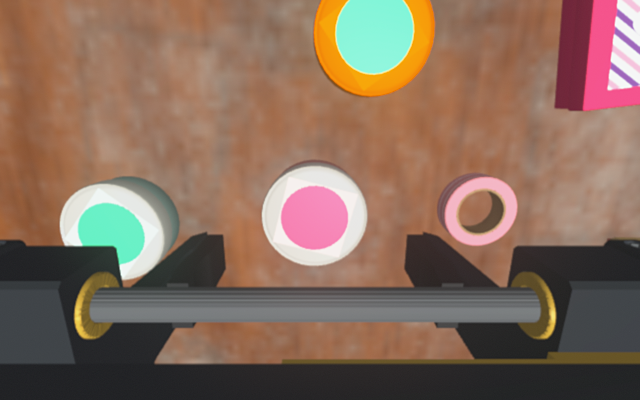

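The wrist view shows the pink tin's label at (314,217), centred between the fingers (mid ≈ 315). It clears the mint tin at left and the pink tape at right.

```bash
python3 - <<'E'
from h import *
d=r.snapshot('wrist')
print(ray(d,(217,314.5),.030))
E
python3 -m inch '0 30 0 0; 0 50 0 0; 0 63 1 0; 0 63 1 0; 0 63 1 0' ; python3 -m inch '0 0 0 0;0 0 0 0;0 0 0 0;0 0 0 0;0 0 0 0;0 0 0 0' -1 20
```

```text
[0.42474277 0.1335608  0.03      ]
clock: 4.35
tool_pos: [0.4225, 0.1298, 0.0252]
eef_rot: [-0.498, -0.495, 0.507, 0.5]
contact_force: [-1.0, -0.4, -1.1]
opening: 1.001
clock: 4.95
tool_pos: [0.4221, 0.13, 0.0252]
eef_rot: [-0.498, -0.494, 0.507, 0.5]
contact_force: [0.6, 0.5, 6.4]
opening: 0.74
```

```bash
python3 - <<'E'
from h import *
print(np.round(r.get_state()['q'],2)); go((.426,.133,.17,90))
E
python3 -m inch '0 -40 0 0; 0 -80 0 0; 0 -120 0 0;0 -150 0 0;0 -150 0 0;0 -150 0 0;0 -150 0 0'
python3 - <<'E'
from h import *
print(np.round(r.get_state()['q'],2)); go((.629,.1275,.17,90),(.629,.1275,.098,90))
E
```

```text
[-0.32  0.92 -0.14  2.23  1.41  0.11 -0.24]
t 5.0 pos [0.4221 0.13   0.0252] jaw 90.2 down [-0.015 -0.011 -1.   ] q7 -0.24 open 0.740 F [0.6 0.5 6.4]
(0.426, 0.133, 0.17, 90) -> [   1. -145.   -2.] spin 0 n>=2.9
clock: 5.65
tool_pos: [0.4233, 0.1304, 0.1736]
eef_rot: [-0.498, -0.493, 0.509, 0.5]
contact_force: [-0.2, -0.4, -1.8]
opening: 0.738
[ 0.01  0.67 -0.66  2.14  0.74  0.6   0.38]
t 5.7 pos [0.4233 0.1304 0.1736] jaw 90.2 down [-0.019 -0.013 -1.   ] q7 0.38 open 0.738 F [-0.2 -0.4 -1.8]
(0.629, 0.1275, 0.17, 90) -> [  -4.   -0. -206.] spin 0 n>=4.1
(0.629, 0.1275, 0.098, 90) -> [  -3.   72. -207.] spin 0 n>=4.4
```

```bash
python3 -m inch '-1 0 -40 0; -2 0 -90 0; -3 0 -140 0;-4 0 -180 0; -4 0 -203 0;-4 0 -203 0;-4 0 -203 0;-4 0 -203 0'
python3 - <<'E'
from h import *
print(np.round(r.get_state()['q'],2)); go((.626,.1275,.11,90),(.626,.1275,.089,90))
d=r.snapshot('wrist');cv2.imwrite('pics/w3.png',d['frame'][:,:,::-1])
E
```

```text
clock: 6.45
tool_pos: [0.6252, 0.1284, 0.17]
eef_rot: [-0.497, -0.493, 0.51, 0.5]
contact_force: [0.0, 0.0, -1.8]
opening: 0.74
[ 0.08  0.89 -0.7   1.55  0.66  0.97  0.74]
t 6.5 pos [0.6252 0.1284 0.17  ] jaw 90.3 down [-0.02  -0.013 -1.   ] q7 0.74 open 0.740 F [ 0.   0.  -1.8]
(0.626, 0.1275, 0.11, 90) -> [-0. 60. -2.] spin 0 n>=1.2
(0.626, 0.1275, 0.089, 90) -> [ 0. 81. -2.] spin 0 n>=1.6
```

View pics/w3.png

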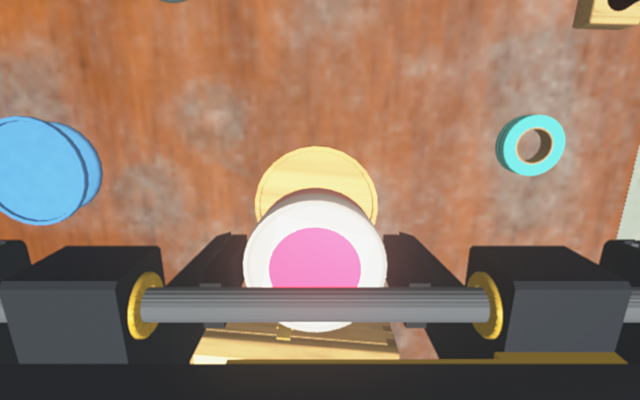

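The pink tin, at (315,265), hangs over the wooden dish (centre column ≈ 316). Now I'll lower it.

```bash
python3 -m inch '0 30 0 0; 0 60 -1 0; 0 74 -2 0; 0 78 -2 0; 0 80 -2 0;0 81 -2 0;0 81 -2 0;0 81 -2 0'
python3 - <<'E'
from h import *
print(np.round(r.get_state()['q'],2)); go((.626,.1275,.0872,90))
E
```

```text
clock: 7.3
tool_pos: [0.6283, 0.1274, 0.0913]
eef_rot: [-0.498, -0.494, 0.507, 0.5]
contact_force: [-0.9, -0.5, -1.9]
opening: 0.742
[ 0.05  0.99 -0.64  1.59  0.74  0.84  0.68]
t 7.3 pos [0.6283 0.1274 0.0913] jaw 90.2 down [-0.015 -0.011 -1.   ] q7 0.68 open 0.742 F [-0.9 -0.5 -1.9]
(0.626, 0.1275, 0.0872, 90) -> [0. 4. 2.] spin 0 n>=0.1
```

```bash
python3 -m inch '0 2 1 0; 0 3 2 0; 0 4 2 0;0 4 2 0'
python3 - <<'E'
from h import *
go((.626,.1275,.0872,90))
E
```

```text
clock: 7.7
tool_pos: [0.6256, 0.1271, 0.0873]
eef_rot: [-0.498, -0.494, 0.508, 0.5]
contact_force: [-2.2, -1.4, 6.0]
opening: 0.742
t 7.7 pos [0.6256 0.1271 0.0873] jaw 90.2 down [-0.016 -0.012 -1.   ] q7 0.67 open 0.742 F [-2.2 -1.4  6. ]
(0.626, 0.1275, 0.0872, 90) -> [ 0.  0. -0.] spin 0 n>=0.0
```

Contact at 6 N, so I release and rise.

```bash
python3 -m inch '0 0 0 0;0 0 0 0;0 0 0 0;0 0 0 0' 1; python3 -m inch '0 -30 0 0; 0 -70 0 0; 0 -83 0 0; 0 -83 0 0; 0 -83 0 0'
python3 - <<'E'
from h import *
go((.4265,.2435,.17,0),(.4265,.2435,.17,90),(.4265,.2435,.10,0))
d=r.snapshot('wrist');cv2.imwrite('pics/w4.png',d['frame'][:,:,::-1])
E
```

```text
clock: 8.1
tool_pos: [0.6257, 0.1271, 0.0863]
eef_rot: [-0.498, -0.494, 0.508, 0.5]
contact_force: [0.7, -0.5, 0.5]
opening: 0.998
clock: 8.6
tool_pos: [0.6266, 0.1274, 0.1684]
eef_rot: [-0.498, -0.493, 0.508, 0.5]
contact_force: [-0.9, -0.0, -0.6]
opening: 0.998
t 8.6 pos [0.6266 0.1274 0.1684] jaw 90.2 down [-0.018 -0.013 -1.   ] q7 0.74 open 0.998 F [-0.9 -0.  -0.6]
(0.4265, 0.2435, 0.17, 0) -> [117.   0. 200.] spin -90 n>=10.5
(0.4265, 0.2435, 0.17, 90) -> [117.   0. 200.] spin 0 n>=4.6
(0.4265, 0.2435, 0.1, 0) -> [118.  70. 198.] spin -90 n>=10.5
```

View pics/w4.png

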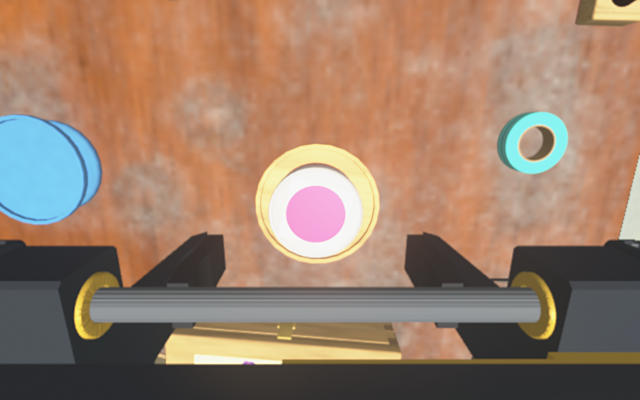

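Run:
```python
from h import *
d=r.snapshot('wrist')
f=d['frame'];h=cv2.cvtColor(f,cv2.COLOR_RGB2HSV).astype(int)
print('label w',ray(d,(213.5,316),.092),'rim w',ray(d,(203,317.5),.066))
d=r.snapshot('top');print('tip',[(round(o['p'],2),ray(d,o['centre'],.077)) for o in r.tip_of('top','pink_candle_mid')])
cv2.imwrite('pics/t4.png',cv2.resize(d['frame'][100:200,230:330,::-1],(600,600),interpolation=cv2.INTER_CUBIC))
```

```text
label w [0.6274219 0.1276481 0.092    ] rim w [0.62700146 0.12856764 0.066     ]
tip [(0.86, array([0.62556399, 0.13187894, 0.077     ]))]
```

View pics/t4.png

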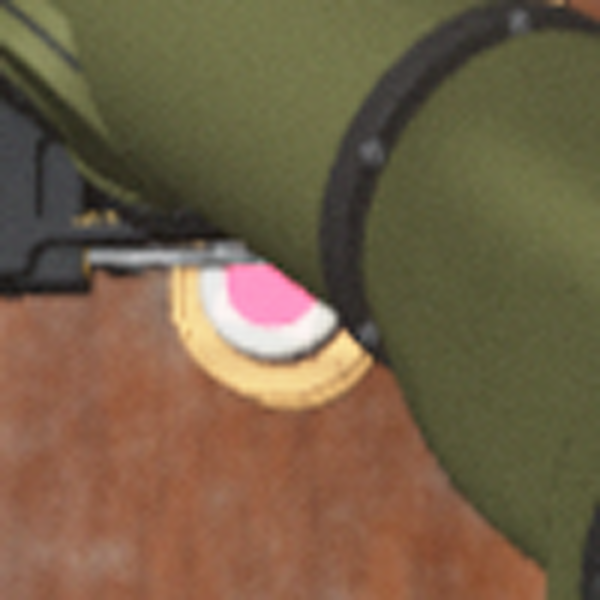

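The pink tin is about 1 mm from the dish centre. Next, the pink tape.

```bash
python3 -m inch '25 0 40 0; 50 0 85 -5; 75 0 130 -12; 100 0 175 -20; 117 0 200 -28;117 0 200 -30;117 0 200 -30;117 0 200 -30;117 0 200 -30'
python3 - <<'E'
from h import *
print(np.round(r.get_state()['q'],2)); go((.4265,.2435,.07,120),(.4265,.2435,.013,120))
d=r.snapshot('wrist');cv2.imwrite('pics/w5.png',d['frame'][:,:,::-1])
E
```

```text
clock: 9.7
tool_pos: [0.4278, 0.2433, 0.1709]
eef_rot: [-0.351, -0.606, 0.619, 0.356]
contact_force: [0.1, -0.3, 0.9]
opening: 0.998
[-0.13  0.76 -0.8   2.    0.8   0.76  0.67]
t 9.7 pos [0.4278 0.2433 0.1709] jaw 120.0 down [-0.016 -0.012 -1.   ] q7 0.67 open 0.998 F [ 0.1 -0.3  0.9]
(0.4265, 0.2435, 0.07, 120) -> [  1. 101.  -1.] spin -0 n>=2.0
(0.4265, 0.2435, 0.013, 120) -> [  1. 158.  -2.] spin -0 n>=3.2
```

View pics/w5.png

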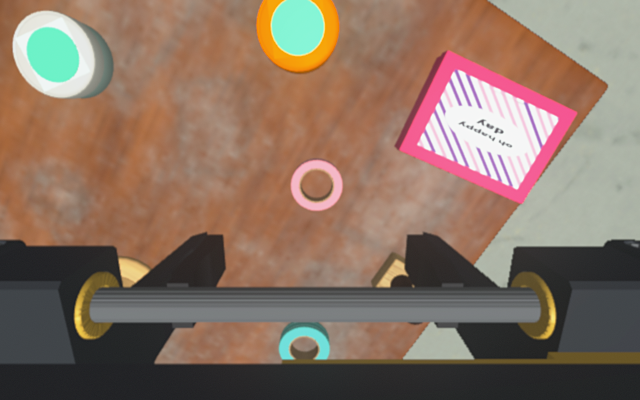

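```bash
python3 -m inch '0 40 0 0; 0 80 -1 0; 0 115 -2 0; 0 140 -2 0; 0 150 -2 0;0 157 -2 0;0 157 -2 0;0 157 -2 0;0 157 -2 0'
python3 - <<'E'
from h import *
print(np.round(r.get_state()['q'],2)); go((.4265,.2435,.013,120))
d=r.snapshot('wrist');cv2.imwrite('pics/w6.png',d['frame'][:,:,::-1])
E
```

```text
clock: 10.65
tool_pos: [0.4264, 0.2437, 0.0151]
eef_rot: [-0.35, -0.607, 0.619, 0.355]
contact_force: [0.0, -0.4, 0.3]
opening: 0.997
[-0.31  0.99 -0.51  2.07  1.22  0.45  0.3 ]
t 10.7 pos [0.4264 0.2437 0.0151] jaw 120.2 down [-0.015 -0.011 -1.   ] q7 0.30 open 0.997 F [ 0.  -0.4  0.3]
(0.4265, 0.2435, 0.013, 120) -> [-0.  2. -0.] spin 0 n>=0.0
```

View pics/w6.png

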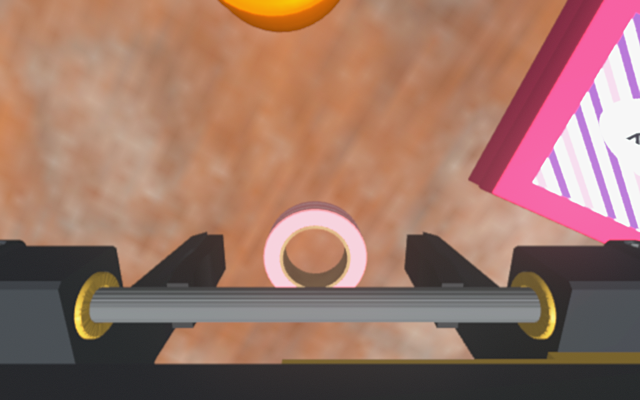

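The pink tape, at (315,251), lies midway between the fingers. I close on it.

```bash
python3 - <<'E'
from h import *
d=r.snapshot('wrist');print(ray(d,(254,315.5),.015))
E
python3 -m inch '0 2 0 0;0 2 0 0;0 2 0 0;0 2 0 0;0 2 0 0;0 2 0 0;0 2 0 0;0 2 0 0' -1 15
python3 - <<'E'
from h import *
go((.4265,.2435,.17,90))
E
```

```text
[0.42393646 0.24327878 0.015     ]
clock: 11.55
tool_pos: [0.4258, 0.2435, 0.0123]
eef_rot: [-0.349, -0.607, 0.619, 0.355]
contact_force: [0.0, -0.9, 1.1]
opening: 0.537
t 11.6 pos [0.4258 0.2435 0.0123] jaw 120.2 down [-0.017 -0.011 -1.   ] q7 0.29 open 0.537 F [ 0.  -0.9  1.1]
(0.4265, 0.2435, 0.17, 90) -> [  -1. -158.    3.] spin 30 n>=3.5
```

```bash
python3 -m inch '0 -40 0 0; 0 -80 0 0; 0 -120 0 0;0 -160 0 0;0 -170 0 0;0 -170 0 0;0 -170 0 0'
python3 - <<'E'
from h import *
print(np.round(r.get_state()['q'],2)); go((.627,.1275,.18,90),(.627,.1275,.1053,90))
E
```

```text
clock: 12.25
tool_pos: [0.4283, 0.2446, 0.1813]
eef_rot: [-0.349, -0.606, 0.62, 0.356]
contact_force: [-0.1, -0.9, -0.6]
opening: 0.538
[-0.13  0.74 -0.8   1.99  0.76  0.77  0.7 ]
t 12.2 pos [0.4283 0.2446 0.1813] jaw 120.2 down [-0.018 -0.013 -1.   ] q7 0.70 open 0.538 F [-0.1 -0.9 -0.6]
(0.627, 0.1275, 0.18, 90) -> [-201.   -1. -113.] spin 30 n>=4.6
(0.627, 0.1275, 0.1053, 90) -> [-201.   74. -115.] spin 30 n>=4.9
```

```bash
python3 -m inch '-40 0 -22 5; -80 0 -45 12; -120 0 -68 20; -160 0 -90 26; -190 0 -107 30;-201 0 -114 30;-201 0 -114 30;-201 0 -114 30;-201 0 -114 30'
python3 - <<'E'
from h import *
go((.627,.1275,.1093,90),(.627,.1275,.1048,90))
d=r.snapshot('wrist');cv2.imwrite('pics/w7.png',d['frame'][:,:,::-1])
E
```

```text
clock: 13.15
tool_pos: [0.6265, 0.1304, 0.1795]
eef_rot: [-0.496, -0.494, 0.509, 0.5]
contact_force: [0.3, 0.1, -0.6]
opening: 0.541
t 13.2 pos [0.6265 0.1304 0.1795] jaw 90.4 down [-0.019 -0.011 -1.   ] q7 0.77 open 0.541 F [ 0.3  0.1 -0.6]
(0.627, 0.1275, 0.1093, 90) -> [-2. 70. -2.] spin 0 n>=1.4
(0.627, 0.1275, 0.1048, 90) -> [-2. 75. -2.] spin 0 n>=1.5
```

View pics/w7.png

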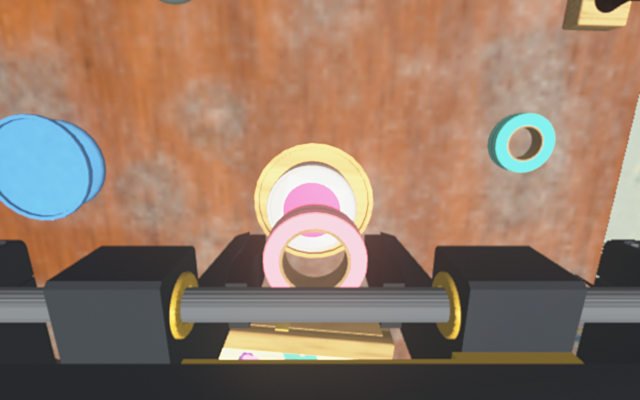

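The tape, at (316,250), is held over the lid (315,207). I lower it.

```bash
python3 -m inch '-1 30 -1 0; -2 52 -2 0; -2 65 -2 0;-2 69 -2 0;-2 70 -2 0;-2 70 -2 0'
python3 - <<'E'
from h import *
go((.627,.1275,.1043,90))
E
```

```text
clock: 13.8
tool_pos: [0.6295, 0.1269, 0.1113]
eef_rot: [-0.498, -0.495, 0.507, 0.5]
contact_force: [0.3, -0.5, -0.2]
opening: 0.532
t 13.8 pos [0.6295 0.1269 0.1113] jaw 90.2 down [-0.015 -0.011 -1.   ] q7 0.71 open 0.532 F [ 0.3 -0.5 -0.2]
(0.627, 0.1275, 0.1043, 90) -> [1. 7. 2.] spin 0 n>=0.1
```

```bash
python3 -m inch '0 3 1 0; 0 5 2 0;0 6 2 0;0 6 2 0;0 6 2 0'
python3 - <<'E'
from h import *
go((.627,.1275,.1043,90))
E
```

```text
clock: 14.3
tool_pos: [0.6269, 0.1262, 0.1046]
eef_rot: [-0.498, -0.494, 0.508, 0.5]
contact_force: [-1.0, -0.9, 1.9]
opening: 0.539
t 14.3 pos [0.6269 0.1262 0.1046] jaw 90.2 down [-0.017 -0.012 -1.   ] q7 0.70 open 0.539 F [-1.  -0.9  1.9]
(0.627, 0.1275, 0.1043, 90) -> [ 1.  0. -0.] spin 0 n>=0.0
```

```bash
python3 -m inch '0 0 0 0;0 0 0 0;0 0 0 0;0 0 0 0;0 0 0 0' 1; python3 -m inch '0 -30 0 0; 0 -60 0 0; 0 -75 0 0; 0 -75 0 0; 0 -75 0 0'
python3 - <<'E'
from h import *
go((.437,.0047,.18,90))
d=r.snapshot('wrist');cv2.imwrite('pics/w8.png',d['frame'][:,:,::-1])
print(d['intrinsics'],proj(d,(.6274,.1277,.107)))
E
```

```text
clock: 14.8
tool_pos: [0.627, 0.1263, 0.1044]
eef_rot: [-0.498, -0.494, 0.508, 0.5]
contact_force: [-0.5, 0.3, 0.6]
opening: 0.969
clock: 15.3
tool_pos: [0.6278, 0.1266, 0.1786]
eef_rot: [-0.498, -0.493, 0.508, 0.5]
contact_force: [-0.3, 0.0, -0.6]
opening: 1.001
t 15.3 pos [0.6278 0.1266 0.1786] jaw 90.2 down [-0.017 -0.012 -1.   ] q7 0.77 open 1.001 F [-0.3  0.  -0.6]
(0.437, 0.0047, 0.18, 90) -> [-121.    3.  191.] spin 0 n>=4.5
[[325.99147395   0.         314.65224672]
 [  0.         325.99147395 196.76000068]
 [  0.           0.           1.        ]] [316.93418504 212.82720874]
```

View pics/w8.png

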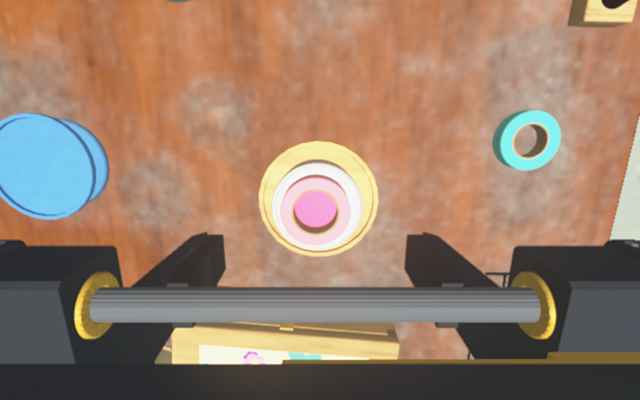

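The pink tape sits centred on the lid at (316,211). Next, the mint tin.

```bash
python3 -m inch '-25 0 40 0; -50 0 80 0; -80 0 125 0; -105 0 165 0; -121 0 191 0;-121 0 191 0;-121 0 191 0;-121 0 191 0'
python3 -m inch '0 30 0 0; 0 60 0 0; 0 80 0 0;0 80 0 0;0 80 0 0;0 80 0 0'
python3 - <<'E'
from h import *
print(np.round(r.get_state()['q'],2)); go((.437,.0047,.024,90))
d=r.snapshot('wrist');cv2.imwrite('pics/w9.png',d['frame'][:,:,::-1])
E
```

```text
clock: 16.15
tool_pos: [0.4389, 0.0064, 0.1836]
eef_rot: [-0.498, -0.495, 0.507, 0.5]
contact_force: [0.2, 0.0, -0.2]
opening: 0.998
clock: 16.75
tool_pos: [0.4374, 0.0051, 0.1046]
eef_rot: [-0.498, -0.495, 0.507, 0.5]
contact_force: [0.2, 0.6, 0.6]
opening: 1.002
[ 0.17  0.77 -0.47  2.21  0.98  0.4   0.45]
t 16.8 pos [0.4374 0.0051 0.1046] jaw 90.2 down [-0.015 -0.011 -1.   ] q7 0.45 open 1.002 F [0.2 0.6 0.6]
(0.437, 0.0047, 0.024, 90) -> [ 0. 81. -1.] spin 0 n>=1.6
```

View pics/w9.png

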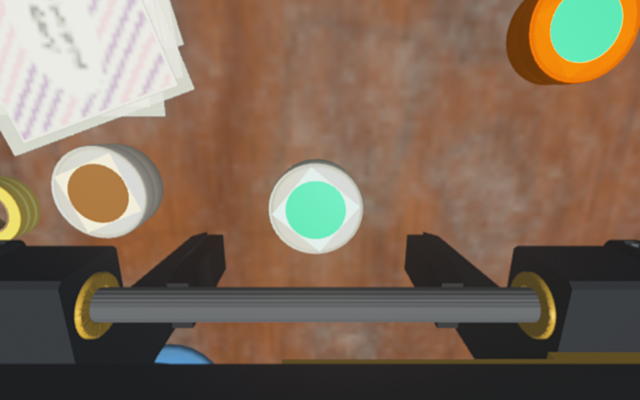

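The mint tin, with its grey-white lid and label at (316,209), is midway between the fingers. The orange one is at (585,25), out of the way.

```bash
python3 - <<'E'
from h import *
d=r.snapshot('wrist');print(ray(d,(210,316),.028))
E
python3 -m inch '0 20 0 0; 0 40 0 0; 0 55 0 0; 0 68 0 0; 0 76 -1 0;0 81 -1 0;0 81 -1 0;0 81 -1 0'
python3 - <<'E'
from h import *
print(np.round(r.get_state()['q'],2)); go((.437,.0047,.024,90))
E
```

```text
[0.43666507 0.0054516  0.028     ]
clock: 17.65
tool_pos: [0.4365, 0.0037, 0.0234]
eef_rot: [-0.498, -0.494, 0.507, 0.5]
contact_force: [-0.9, -0.3, 0.1]
opening: 1.0
[-0.03  0.92 -0.15  2.24  1.6   0.12 -0.15]
t 17.6 pos [0.4365 0.0037 0.0234] jaw 90.2 down [-0.015 -0.011 -1.   ] q7 -0.15 open 1.000 F [-0.9 -0.3  0.1]
(0.437, 0.0047, 0.024, 90) -> [ 1. -1. -0.] spin 0 n>=0.0
```

```bash
python3 -m inch '0 0 0 0;0 0 0 0;0 0 0 0;0 0 0 0;0 0 0 0;0 0 0 0' -1 20
python3 -m inch '0 -30 0 0; 0 -60 0 0; 0 -90 0 0;0 -110 0 0;0 -110 0 0;0 -110 0 0;0 -110 0 0'
python3 - <<'E'
from h import *
print(np.round(r.get_state()['q'],2)); go((.6103,-.121,.12,90),(.6103,-.121,.054,90))
E
```

```text
clock: 18.25
tool_pos: [0.4362, 0.0037, 0.0232]
eef_rot: [-0.498, -0.494, 0.508, 0.5]
contact_force: [0.9, 0.1, 5.4]
opening: 0.744
clock: 18.95
tool_pos: [0.4371, 0.0044, 0.1317]
eef_rot: [-0.497, -0.493, 0.509, 0.501]
contact_force: [0.5, -0.7, -1.5]
opening: 0.739
[ 0.22  0.73 -0.54  2.19  0.87  0.48  0.55]
t 18.9 pos [0.4371 0.0044 0.1317] jaw 90.2 down [-0.019 -0.012 -1.   ] q7 0.55 open 0.739 F [ 0.5 -0.7 -1.5]
(0.6103, -0.121, 0.12, 90) -> [-126.   10. -173.] spin 0 n>=4.3
(0.6103, -0.121, 0.054, 90) -> [-125.   76. -174.] spin 0 n>=4.6
```

```bash
python3 -m inch '-25 0 -35 0; -55 0 -75 0; -85 0 -117 0; -110 0 -152 0; -126 0 -173 0;-126 0 -173 0;-126 0 -173 0;-126 0 -173 0;-126 0 -173 0'
python3 - <<'E'
from h import *
go((.6103,-.121,.0532,90))
d=r.snapshot('wrist');cv2.imwrite('pics/w10.png',d['frame'][:,:,::-1])
f=proj(d,(.6103,-.121,.034));print(f)
E
```

```text
clock: 19.85
tool_pos: [0.6102, -0.1192, 0.1311]
eef_rot: [-0.497, -0.494, 0.509, 0.5]
contact_force: [1.5, -0.1, -1.2]
opening: 0.74
t 19.9 pos [ 0.6102 -0.1192  0.1311] jaw 90.4 down [-0.018 -0.011 -1.   ] q7 1.07 open 0.740 F [ 1.5 -0.1 -1.2]
(0.6103, -0.121, 0.0532, 90) -> [-1. 78. -1.] spin 0 n>=1.6
[313.11553281 203.58647836]
```

View pics/w10.png

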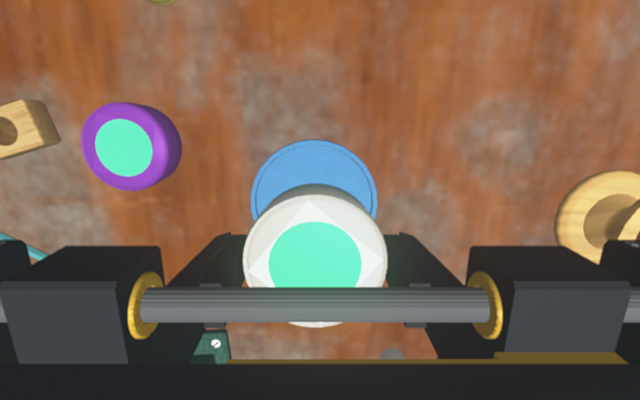

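The blue dish centre, at about (313.5,202), agrees with the projected (313,203.6). I lower the tin.

```bash
python3 -m inch '0 30 0 0; -1 55 -1 0; -1 68 -1 0;-1 74 -1 0;-1 74 -1 0;-1 74 -1 0'
python3 - <<'E'
from h import *
go((.6095,-.121,.0532,90))
E
```

```text
clock: 20.5
tool_pos: [0.6118, -0.1221, 0.0585]
eef_rot: [-0.498, -0.494, 0.507, 0.5]
contact_force: [0.1, -0.2, -1.2]
opening: 0.745
t 20.5 pos [ 0.6118 -0.1221  0.0585] jaw 90.2 down [-0.015 -0.011 -1.   ] q7 1.00 open 0.745 F [ 0.1 -0.2 -1.2]
(0.6095, -0.121, 0.0532, 90) -> [1. 5. 2.] spin 0 n>=0.1
```

```bash
python3 -m inch '1 2 1 0; 1 4 2 0;1 5 2 0;1 5 2 0;1 5 2 0'
python3 - <<'E'
from h import *
go((.6095,-.121,.0532,90))
E
```

```text
clock: 21.0
tool_pos: [0.609, -0.1214, 0.0533]
eef_rot: [-0.498, -0.494, 0.508, 0.5]
contact_force: [-1.3, -0.1, 5.5]
opening: 0.745
t 21.0 pos [ 0.609  -0.1214  0.0533] jaw 90.2 down [-0.016 -0.012 -1.   ] q7 0.99 open 0.745 F [-1.3 -0.1  5.5]
(0.6095, -0.121, 0.0532, 90) -> [ 0.  0. -1.] spin 0 n>=0.0
```

```bash
python3 -m inch '0 0 0 0;0 0 0 0;0 0 0 0;0 0 0 0;0 0 0 0' 1; python3 -m inch '0 -30 0 0; 0 -60 0 0; 0 -80 0 0; 0 -80 0 0; 0 -80 0 0'
python3 - <<'E'
from h import *
go((.5597,-.3548,.16,0))
print(np.round(r.get_state()['q'],2))
d=r.snapshot('wrist');cv2.imwrite('pics/w11.png',d['frame'][:,:,::-1])
print(proj(d,(.6103,-.121,.058)),proj(d,(.6103,-.121,.034)))
E
python3 -m inch '0 0 0 4;0 0 0 8;0 0 0 8; 0 0 0 8'
python3 - <<'E'
from h import *
go((.5597,-.3548,.16,0))
print(np.round(r.get_state()['q'],2))
E
```

```text
clock: 21.5
tool_pos: [0.609, -0.1215, 0.0524]
eef_rot: [-0.498, -0.494, 0.508, 0.5]
contact_force: [-0.3, -0.3, -0.1]
opening: 0.998
clock: 22.0
tool_pos: [0.6102, -0.1207, 0.1323]
eef_rot: [-0.498, -0.494, 0.508, 0.5]
contact_force: [-0.0, 0.6, 0.1]
opening: 1.003
t 22.0 pos [ 0.6102 -0.1207  0.1323] jaw 90.2 down [-0.016 -0.012 -1.   ] q7 1.07 open 1.003 F [-0.   0.6  0.1]
(0.5597, -0.3548, 0.16, 0) -> [-234.  -24.   52.] spin -90 n>=10.5
[ 0.47  0.91 -0.67  1.64  0.72  0.87  1.07]
[314.94660297 212.32286128] [315.29239273 203.0092544 ]
clock: 22.45
tool_pos: [0.6097, -0.1206, 0.1314]
eef_rot: [-0.531, -0.458, 0.473, 0.534]
contact_force: [-0.0, -0.7, 0.1]
opening: 1.0
t 22.4 pos [ 0.6097 -0.1206  0.1314] jaw 82.3 down [-0.018 -0.012 -1.   ] q7 0.96 open 1.000 F [-0.  -0.7  0.1]
(0.5597, -0.3548, 0.16, 0) -> [-239.  -25.   19.] spin 82 n>=9.6
[ 0.45  0.91 -0.64  1.64  0.69  0.85  0.96]
```

View pics/w11.png

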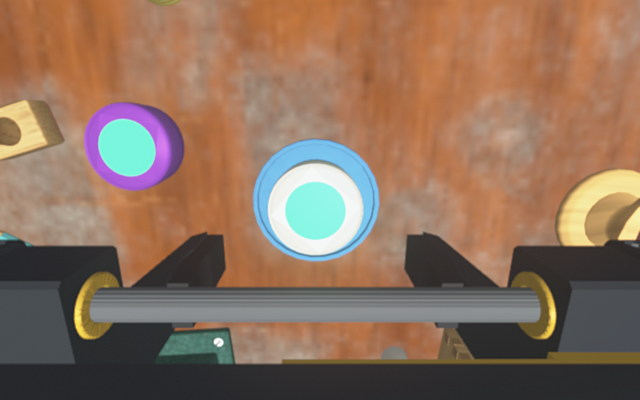

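The mint tin sits centred, label at (316,210) against an expected (315,212). Now the pale stamp.

```bash
python3 -m inch '-25 -20 2 8; -55 -40 4 16; -90 -40 6 24; -125 -40 9 32; -160 -40 12 40; -195 -40 15 48; -225 -40 18 56; -239 -40 19 64; -239 -40 19 72; -239 -40 19 80'
python3 -m inch '0 0 0 2;0 0 0 2;0 0 0 2'
python3 - <<'E'
from h import *
go((.5597,-.3548,.09,0),(.5597,-.3548,.053,0))
print(np.round(r.get_state()['q'],2))
d=r.snapshot('wrist');cv2.imwrite('pics/w12.png',d['frame'][:,:,::-1])
print(proj(d,(.5597,-.3548,.074)),proj(d,(.5597,-.3548,.022)))
E
```

```text
clock: 23.45
tool_pos: [0.559, -0.3551, 0.1752]
eef_rot: [0.711, 0.005, -0.018, -0.703]
contact_force: [0.1, 0.9, -0.1]
opening: 1.001
clock: 23.75
tool_pos: [0.5598, -0.354, 0.1757]
eef_rot: [0.711, -0.004, -0.008, -0.703]
contact_force: [-0.5, 0.3, -0.5]
opening: 1.0
t 23.8 pos [ 0.5598 -0.354   0.1757] jaw 0.4 down [-0.017 -0.011 -1.   ] q7 0.22 open 1.000 F [-0.5  0.3 -0.5]
(0.5597, -0.3548, 0.09, 0) -> [ 1. 86.  0.] spin 0 n>=1.7
(0.5597, -0.3548, 0.053, 0) -> [  2. 123.   1.] spin 0 n>=2.5
[ 0.65  0.84 -0.32  1.5   0.33  0.87  0.22]
[317.18748177 199.33965354] [317.79246339 183.34576199]
```

View pics/w12.png

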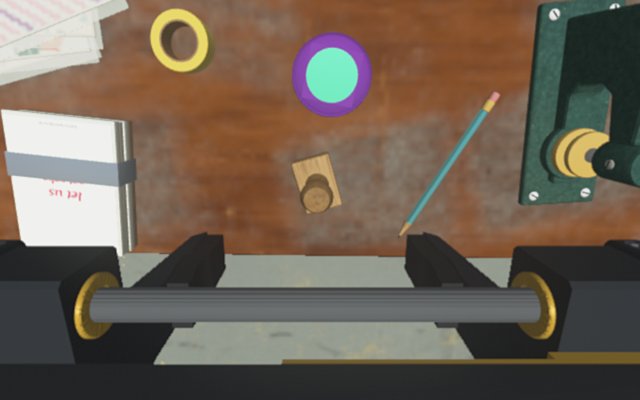

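The handle top, at (316,198), matches the expected (317,199). I descend and grip the handle.

```bash
python3 -m inch '0 30 0 0; 1 60 0 0; 1 90 0 0; 1 110 0 0; 1 120 1 0;1 123 1 0;1 123 1 0;1 123 1 0'
python3 - <<'E'
from h import *
go((.5597,-.3548,.053,0))
d=r.snapshot('wrist');cv2.imwrite('pics/w13.png',d['frame'][:,:,::-1])
E
```

```text
clock: 24.6
tool_pos: [0.5597, -0.3551, 0.0543]
eef_rot: [0.711, -0.004, -0.006, -0.703]
contact_force: [1.0, 0.2, 1.2]
opening: 0.999
t 24.6 pos [ 0.5597 -0.3551  0.0543] jaw 0.2 down [-0.014 -0.012 -1.   ] q7 0.16 open 0.999 F [1.  0.2 1.2]
(0.5597, -0.3548, 0.053, 0) -> [0. 1. 0.] spin 0 n>=0.0
```

View pics/w13.png

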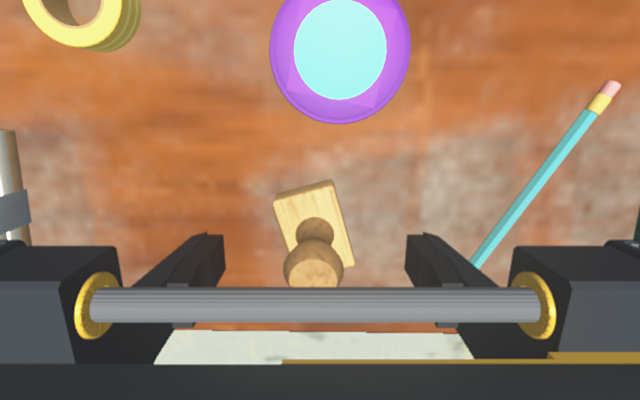

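```bash
python3 -m inch '0 0 0 0;0 0 0 0;0 0 0 0;0 0 0 0;0 0 0 0;0 0 0 0;0 0 0 0;0 0 0 0;0 0 0 0' -1 25
python3 - <<'E'
from h import *
go((.5597,-.3548,.053,0))
E
python3 -m inch '0 -30 0 0; 0 -60 0 0; 0 -90 0 0;0 -120 0 0;0 -130 0 0;0 -130 0 0;0 -130 0 0'
python3 - <<'E'
from h import *
go((.6197,.0033,.185,-4),(.6197,.0033,.053,-4))
d=r.snapshot('wrist');cv2.imwrite('pics/w14.png',d['frame'][:,:,::-1])
E
```

```text
clock: 25.55
tool_pos: [0.5588, -0.3547, 0.0531]
eef_rot: [0.711, -0.005, -0.007, -0.703]
contact_force: [0.2, 0.9, 0.4]
opening: 0.269
t 25.6 pos [ 0.5588 -0.3547  0.0531] jaw 0.2 down [-0.016 -0.011 -1.   ] q7 0.16 open 0.269 F [0.2 0.9 0.4]
(0.5597, -0.3548, 0.053, 0) -> [ 1.  0. -0.] spin 0 n>=0.0
clock: 26.25
tool_pos: [0.56, -0.3529, 0.1815]
eef_rot: [0.711, -0.005, -0.008, -0.703]
contact_force: [-0.7, 0.2, -1.3]
opening: 0.263
t 26.2 pos [ 0.56   -0.3529  0.1815] jaw 0.2 down [-0.019 -0.011 -1.   ] q7 0.22 open 0.263 F [-0.7  0.2 -1.3]
(0.6197, 0.0033, 0.185, -4) -> [ 61.  -8. 356.] spin 4 n>=7.2
(0.6197, 0.0033, 0.053, -4) -> [ 63. 124. 357.] spin 4 n>=7.7
```

View pics/w14.png

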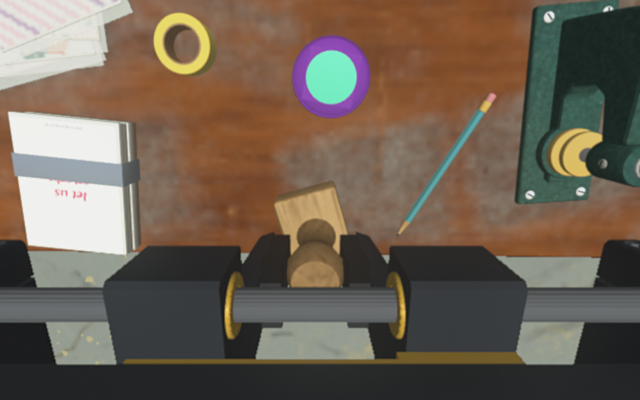

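The stamp is held between the pads, handle at (316,265), hanging straight. I carry it over.

```bash
python3 -m inch '5 0 30 0; 12 0 70 0; 20 0 115 0; 27 0 160 0; 35 0 205 2; 43 0 250 4; 50 0 295 4; 57 0 330 4; 61 0 350 4; 61 0 356 4'
python3 -m inch '0 0 0 0;0 0 0 0;0 20 0 0; 0 50 0 0;0 80 0 0;0 80 0 0;0 80 0 0'
python3 - <<'E'
from h import *
go((.6197,.0033,.053,-4))
d=r.snapshot('wrist');cv2.imwrite('pics/w15.png',d['frame'][:,:,::-1])
E
```

```text
clock: 27.3
tool_pos: [0.62, 0.0071, 0.1763]
eef_rot: [0.71, -0.028, 0.015, -0.703]
contact_force: [-1.3, -1.5, 0.4]
opening: 0.271
clock: 28.0
tool_pos: [0.6191, 0.0003, 0.098]
eef_rot: [0.711, -0.03, 0.018, -0.702]
contact_force: [0.3, 0.0, -0.9]
opening: 0.269
t 28.0 pos [6.191e-01 3.000e-04 9.800e-02] jaw -3.9 down [-0.017 -0.012 -1.   ] q7 -0.42 open 0.269 F [ 0.3  0.  -0.9]
(0.6197, 0.0033, 0.053, -4) -> [ 1. 45.  4.] spin 0 n>=0.9
```

View pics/w15.png

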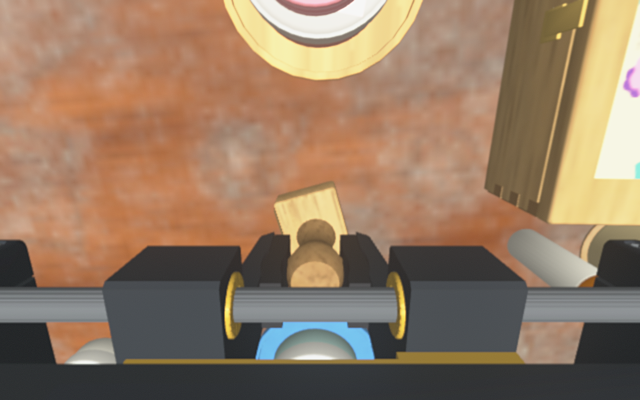

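```bash
python3 -m inch '0 15 1 0; 1 30 2 0; 1 38 3 0; 1 42 3 0;1 44 3 0;1 44 3 0;1 44 3 0'
python3 - <<'E'
from h import *
go((.6197,.0033,.053,-4))
E
```

```text
clock: 28.75
tool_pos: [0.62, 0.0045, 0.0542]
eef_rot: [0.711, -0.029, 0.018, -0.702]
contact_force: [-1.1, 0.2, -0.8]
opening: 0.27
t 28.8 pos [0.62   0.0045 0.0542] jaw -3.8 down [-0.016 -0.011 -1.   ] q7 -0.44 open 0.270 F [-1.1  0.2 -0.8]
(0.6197, 0.0033, 0.053, -4) -> [-0.  1. -1.] spin 0 n>=0.0
```

```bash
python3 -m inch '0 1 -1 0;0 2 -1 0;0 2 -1 0'
python3 -m inch '0 0 0 0;0 0 0 0;0 0 0 0;0 0 0 0;0 0 0 0;0 0 0 0' 0.2;python3 -m inch '0 -30 0 0; 0 -60 0 0; 0 -90 0 0;0 -120 0 0;0 -120 0 0;0 -120 0 0'
python3 - <<'E'
from h import *
go((.5853,.32,.17,90))
d=r.snapshot('wrist');cv2.imwrite('pics/w16.png',d['frame'][:,:,::-1])
print(proj(d,(.6197,.0033,.074)),proj(d,(.6197,.0033,.022)))
E
```

```text
clock: 29.05
tool_pos: [0.62, 0.0033, 0.053]
eef_rot: [0.711, -0.029, 0.018, -0.702]
contact_force: [-2.3, -0.5, 5.6]
opening: 0.268
clock: 29.65
tool_pos: [0.6196, 0.0035, 0.0518]
eef_rot: [0.711, -0.029, 0.018, -0.702]
contact_force: [-1.0, -0.8, -0.6]
opening: 0.602
clock: 30.25
tool_pos: [0.6217, 0.0048, 0.1722]
eef_rot: [0.711, -0.029, 0.018, -0.702]
contact_force: [-0.2, 0.3, -0.3]
opening: 0.599
t 30.2 pos [0.6217 0.0048 0.1722] jaw -3.8 down [-0.016 -0.012 -1.   ] q7 -0.39 open 0.599 F [-0.2  0.3 -0.3]
(0.5853, 0.32, 0.17, 90) -> [-57.  -1. 312.] spin 86 n>=10.0
[314.42840897 201.5230773 ] [315.37838847 184.9021741 ]
```

View pics/w16.png

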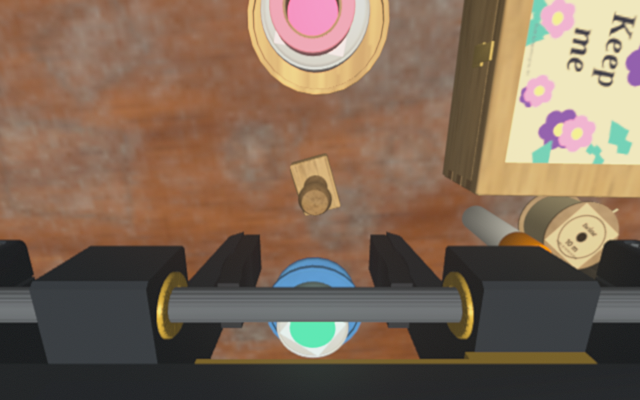

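The stamp stands upright, handle top at (314,200) against an expected (314,201.5). Next, the teal tape.

```bash
python3 -m inch '-6 0 30 -8; -13 0 70 -16; -22 0 115 -24; -30 0 160 -32; -38 0 205 -40; -46 0 250 -48; -52 0 285 -56; -57 0 305 -64; -57 0 312 -72; -57 0 312 -80' 1
python3 -m inch '0 0 0 -7;0 0 0 -14;0 0 0 -14;0 0 0 -14;0 0 0 -14'
python3 - <<'E'
from h import *
go((.5853,.32,.013,90))
d=r.snapshot('wrist');cv2.imwrite('pics/w17.png',d['frame'][:,:,::-1])
print(proj(d,(.5853,.32,.015)))
E
```

```text
clock: 31.3
tool_pos: [0.5835, 0.3218, 0.1668]
eef_rot: [-0.553, -0.431, 0.447, 0.555]
contact_force: [0.2, -0.2, -0.6]
opening: 1.001
clock: 31.8
tool_pos: [0.585, 0.3197, 0.1682]
eef_rot: [-0.498, -0.493, 0.508, 0.501]
contact_force: [0.1, -0.2, -0.4]
opening: 1.002
t 31.8 pos [0.585  0.3197 0.1682] jaw 90.1 down [-0.017 -0.012 -1.   ] q7 0.51 open 1.002 F [ 0.1 -0.2 -0.4]
(0.5853, 0.32, 0.013, 90) -> [  2. 155.  -3.] spin 0 n>=3.1
[316.47947632 187.51748838]
```

View pics/w17.png

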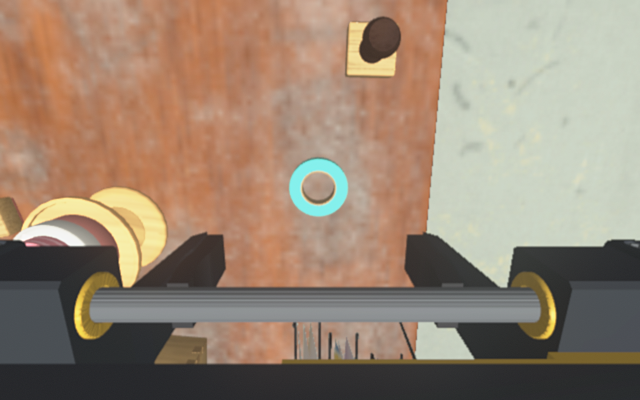

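The teal tape is at (318,187), as expected at (316,187.5). I descend and grip it.

```bash
python3 -m inch '0 35 0 0; 1 75 -1 0; 2 110 -2 0; 2 135 -3 0; 2 147 -3 0;2 153 -3 0;2 153 -3 0;2 153 -3 0'
python3 - <<'E'
from h import *
go((.5853,.32,.012,90))
E
python3 -m inch '0 1 0 0;0 1 0 0;0 1 0 0;0 1 0 0;0 1 0 0;0 1 0 0;0 1 0 0' -1 15
python3 - <<'E'
from h import *
go((.5853,.32,.012,90))
E
```

```text
clock: 32.65
tool_pos: [0.5865, 0.3209, 0.0173]
eef_rot: [-0.498, -0.495, 0.507, 0.5]
contact_force: [0.8, 0.8, 0.5]
opening: 0.999
t 32.6 pos [0.5865 0.3209 0.0173] jaw 90.2 down [-0.015 -0.01  -1.   ] q7 0.41 open 0.999 F [0.8 0.8 0.5]
(0.5853, 0.32, 0.012, 90) -> [-1.  5.  1.] spin 0 n>=0.1
clock: 33.35
tool_pos: [0.5859, 0.3202, 0.015]
eef_rot: [-0.498, -0.494, 0.508, 0.5]
contact_force: [-0.5, -0.5, 2.3]
opening: 0.601
t 33.4 pos [0.5859 0.3202 0.015 ] jaw 90.2 down [-0.016 -0.011 -1.   ] q7 0.41 open 0.601 F [-0.5 -0.5  2.3]
(0.5853, 0.32, 0.012, 90) -> [-0.  3.  1.] spin 0 n>=0.1
```

```bash
python3 -m inch '0 -35 0 0; 0 -80 0 0; 0 -125 0 0;0 -165 0 0;0 -170 0 0;0 -170 0 0'
python3 - <<'E'
from h import *
go((.5206,-.1142,.18,90),(.5206,-.1142,.015,90))
E
```

```text
clock: 33.95
tool_pos: [0.589, 0.3224, 0.1859]
eef_rot: [-0.498, -0.495, 0.507, 0.5]
contact_force: [0.6, 0.4, -0.7]
opening: 0.605
t 34.0 pos [0.589  0.3224 0.1859] jaw 90.2 down [-0.014 -0.01  -1.   ] q7 0.53 open 0.605 F [ 0.6  0.4 -0.7]
(0.5206, -0.1142, 0.18, 90) -> [-436.   11.   70.] spin 0 n>=8.8
(0.5206, -0.1142, 0.015, 90) -> [-435.  176.   67.] spin 0 n>=9.5
```

```bash
python3 -m inch '-30 0 5 0; -75 0 12 0; -122 0 20 0; -170 0 28 0; -218 0 36 0; -266 0 44 0; -314 0 52 0; -360 0 60 0; -405 0 66 0; -436 0 70 0'
python3 -m inch '0 0 0 0;0 40 0 0; 0 80 0 0;0 110 0 0;0 110 0 0;0 110 0 0;0 110 0 0'
python3 - <<'E'
from h import *
go((.5206,-.1142,.015,90))
d=r.snapshot('wrist');cv2.imwrite('pics/w18.png',d['frame'][:,:,::-1])
E
```

```text
clock: 34.95
tool_pos: [0.5175, -0.1183, 0.1886]
eef_rot: [-0.498, -0.491, 0.509, 0.502]
contact_force: [-0.4, 0.2, -0.4]
opening: 0.607
clock: 35.65
tool_pos: [0.5192, -0.1147, 0.082]
eef_rot: [-0.498, -0.495, 0.507, 0.5]
contact_force: [-0.8, 0.2, -0.2]
opening: 0.603
t 35.6 pos [ 0.5192 -0.1147  0.082 ] jaw 90.2 down [-0.015 -0.011 -1.   ] q7 0.86 open 0.603 F [-0.8  0.2 -0.2]
(0.5206, -0.1142, 0.015, 90) -> [ 1. 67. -2.] spin 0 n>=1.3
```

View pics/w18.png

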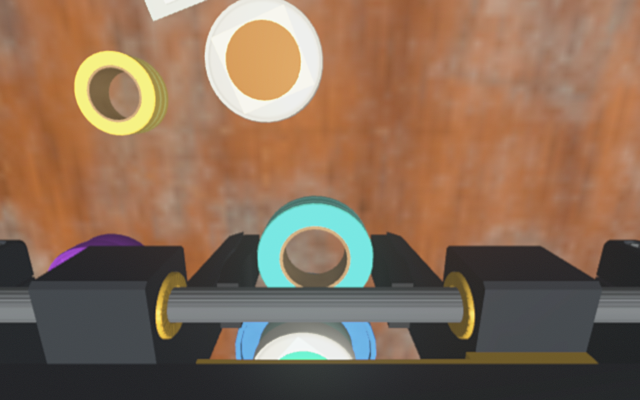

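```bash
python3 -m inch '0 25 -1 0; 1 45 -2 0; 1 58 -2 0; 1 63 -2 0;1 65 -2 0;1 65 -2 0;1 65 -2 0'
python3 - <<'E'
from h import *
go((.5206,-.1142,.015,90))
E
```

```text
clock: 36.4
tool_pos: [0.5198, -0.1151, 0.0166]
eef_rot: [-0.498, -0.494, 0.508, 0.5]
contact_force: [0.8, -1.2, 0.3]
opening: 0.604
t 36.4 pos [ 0.5198 -0.1151  0.0166] jaw 90.2 down [-0.015 -0.012 -1.   ] q7 0.75 open 0.604 F [ 0.8 -1.2  0.3]
(0.5206, -0.1142, 0.015, 90) -> [ 1.  2. -1.] spin 0 n>=0.0
```

```bash
python3 -m inch '1 2 -1 0;1 2 -1 0;1 2 -1 0'
python3 -m inch '0 0 0 0;0 0 0 0;0 0 0 0;0 0 0 0;0 0 0 0' 0.8;python3 -m inch '0 -30 0 0; 0 -60 0 0; 0 -100 0 0;0 -140 0 0;0 -170 0 0;0 -170 0 0'
python3 - <<'E'
from h import *
go((.33,.45,.2,90))
d=r.snapshot('wrist');cv2.imwrite('pics/w19.png',d['frame'][:,:,::-1])
print(proj(d,(.5206,-.1142,.015)))
E
```

```text
clock: 36.7
tool_pos: [0.5206, -0.1146, 0.0146]
eef_rot: [-0.498, -0.494, 0.508, 0.5]
contact_force: [-1.1, -0.7, 5.0]
opening: 0.604
clock: 37.2
tool_pos: [0.5202, -0.114, 0.0138]
eef_rot: [-0.498, -0.494, 0.508, 0.5]
contact_force: [0.6, 0.3, 0.0]
opening: 0.902
clock: 37.8
tool_pos: [0.5255, -0.1118, 0.1876]
eef_rot: [-0.5, -0.496, 0.506, 0.498]
contact_force: [0.1, -0.4, -0.0]
opening: 0.901
t 37.8 pos [ 0.5255 -0.1118  0.1876] jaw 90.2 down [-0.009 -0.012 -1.   ] q7 1.02 open 0.901 F [ 0.1 -0.4 -0. ]
(0.33, 0.45, 0.2, 90) -> [562. -17. 194.] spin 0 n>=11.9
[313.84340459 176.39713355]
```

View pics/w19.png

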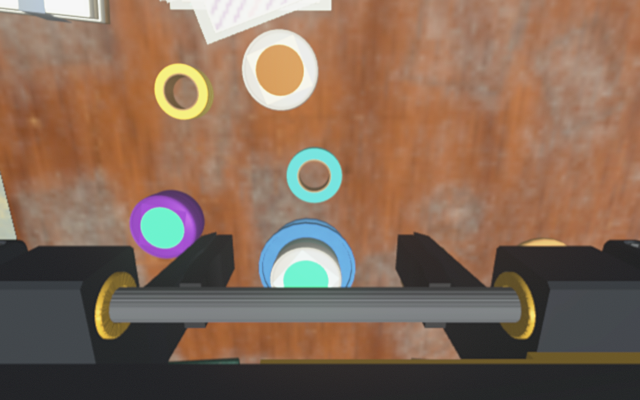

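The teal tape, at (314,176), is where planned in front of the blue dish. I clear the arm away for a last look from above.

```bash
python3 -m inch '40 -30 14 0; 88 -50 30 0; 136 -50 47 0; 183 -50 63 0; 230 -50 80 0; 277 -50 96 0; 324 -50 112 0; 370 -50 128 0; 417 -50 144 0; 450 -50 155 0'
python3 -m inch '40 0 14 0; 80 0 27 0; 110 0 38 0; 150 0 60 0;150 0 60 0;150 0 60 0;150 0 60 0'
cat > c.py <<'E'
from h import *
from b import seg
E
sed -i "s/^d=r.snapshot('top')$/import sys\nif __name__!='__main__': sys.exit\nd=r.snapshot('top')/" b.py
python3 - <<'E'
from h import *
go((.33,.45,.2,90))
for c in('top','scene'):
    d=r.snapshot(c);f=d['frame'][:,:,::-1]
    cv2.imwrite(f'pics/end_{c}.png',cv2.resize(f[110:270,170:490],(800,400),interpolation=cv2.INTER_CUBIC) if c=='top' else cv2.resize(f[120:300,190:490],(800,480),interpolation=cv2.INTER_CUBIC))
    ZZ=dict(Z,pink_candle_mid=.077,pink_tape_mid=.0995,mint_candle_mid=.044)
    for n in Z:
        for o in r.tip_of(c,n)[:3]: print(c,n,round(o['p'],2),np.round(o['centre'],0),np.round(ray(d,o['centre'],ZZ[n])[:2],3))
E
```

```text
clock: 38.85
tool_pos: [0.3652, 0.3401, 0.23]
eef_rot: [-0.497, -0.494, 0.509, 0.5]
contact_force: [0.4, 0.1, 0.0]
opening: 0.9
clock: 39.55
tool_pos: [0.3074, 0.4859, 0.2292]
eef_rot: [-0.499, -0.493, 0.508, 0.5]
contact_force: [0.6, -0.2, -0.2]
opening: 0.9
t 39.5 pos [0.3074 0.4859 0.2292] jaw 90.2 down [-0.017 -0.015 -1.   ] q7 -0.02 open 0.900 F [ 0.6 -0.2 -0.2]
(0.33, 0.45, 0.2, 90) -> [-35.  29. -23.] spin 0 n>=1.0
top tall_stand 0.97 [156. 277.] [0.622 0.133]
top low_stand 0.79 [159. 369.] [ 0.61  -0.128]
top pink_candle_mid 0.87 [149. 276.] [0.626 0.125]
top pink_candle_mid 0.25 [225. 378.] [ 0.422 -0.135]
top mint_candle_mid 0.72 [266. 264.] [0.319 0.162]
top mint_candle_mid 0.72 [172. 420.] [ 0.565 -0.26 ]
top mint_candle_mid 0.69 [155. 279.] [0.616 0.123]
top pink_tape_mid 0.63 [147. 271.] [0.627 0.137]
top pink_tape_mid 0.54 [146. 275.] [0.628 0.125]
top teal_tape_mid 0.81 [190. 370.] [ 0.523 -0.125]
top pale_stamp_mid 0.74 [154. 323.] [0.618 0.004]
top white_candle_mid 0.59 [226. 379.] [ 0.421 -0.148]
top yellow_tape_mid 0.54 [218. 411.] [ 0.442 -0.238]
top yellow_tape_
[... 167 characters left out ...]
1. 189.] [0.467 0.366]
scene tall_stand 0.63 [168. 317.] [0.637 0.127]
scene low_stand 0.96 [212. 385.] [ 0.61 -0.13]
scene pink_candle_mid 0.68 [148. 314.] [0.625 0.127]
scene mint_candle_mid 0.93 [240. 428.] [ 0.554 -0.275]
scene mint_candle_mid 0.9 [218. 230.] [0.31  0.131]
scene mint_candle_mid 0.69 [272. 384.] [ 0.416 -0.246]
scene pink_tape_mid 0.7 [143. 316.] [0.627 0.119]
scene pink_tape_mid 0.28 [153. 222.] [0.428 0.289]
scene teal_tape_mid 0.72 [222. 359.] [ 0.53  -0.104]
scene pale_stamp_mid 0.88 [177. 348.] [0.626 0.004]
scene yellow_tape_mid 0.58 [270. 386.] [ 0.447 -0.236]
scene yellow_tape_mid 0.22 [215. 384.] [ 0.588 -0.139]
scene dark_stamp_mid 0.66 [153. 222.] [0.474 0.362]
```

View pics/end_top.png

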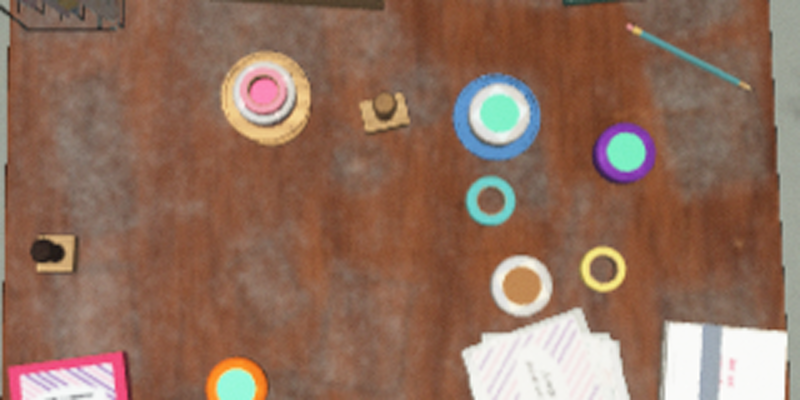

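View pics/end_scene.png

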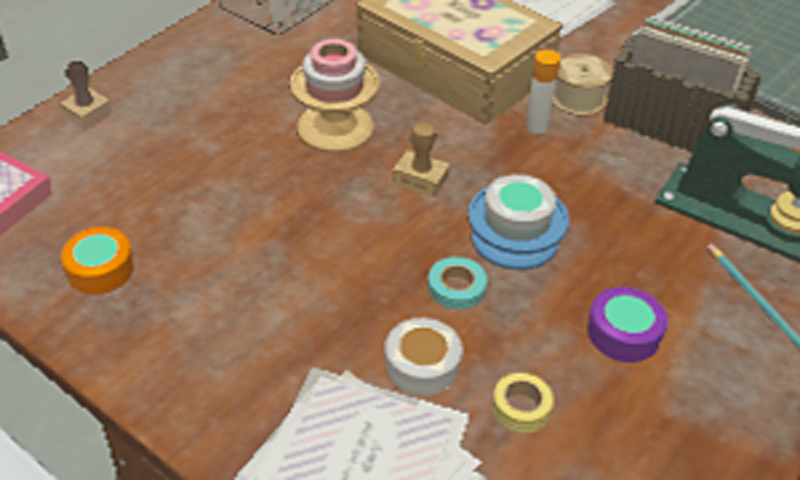

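Both views show everything placed. The final positions come from colour fits.

```bash
sed -n '/^def seg/,/return/p' b.py > seg.py; sed -i '1i from h import *' seg.py
python3 - <<'E'
from seg import *
d=r.snapshot('top')
P={}
for n,u,v,R,c,z in[('mint',370,155,11,lambda h,s,v:(h>65)&(h<88)&(s>60),.058),('teal',366.5,190,14,lambda h,s,v:(h>75)&(h<100)&(s>80),.015),('ptape',276,146,14,lambda h,s,v:(h>155)&(v>170)&(s>50),.107),('wlabel',378,224,11,lambda h,s,v:(h>8)&(h<22)&(s>100)&(v>120),.028),('yellow',411,217,13,lambda h,s,v:(h>20)&(h<35)&(s>90)&(v>150),.019)]:
    e,ax,mc=seg(d,(u,v),R,c);P[n]=ray(d,mc[::-1],z)[:2];print(n,np.round(e,1),np.round(ax,1),np.round(P[n],4))
tall=np.array([.6285,.1272]);low=np.array([.6103,-.121]);y=(tall-low)/np.linalg.norm(tall-low);x=np.array([y[1],-y[0]])
print('teal in low frame',(P['teal']-low)@x,(P['teal']-low)@y,'mint',P['mint']-low,'ptape',P['ptape']-tall)
st=ray(d,(154,323.5),.037)[:2];print('stamp',(st-tall)@x,np.linalg.norm(st-tall),np.linalg.norm(st-low))
E
```

```text
mint [369.4 155. ] [14.3 15. ] [ 0.6097 -0.1214]
teal [365.9 189.9] [18.  18.5] [ 0.5206 -0.1147]
ptape [274.9 145.9] [17.4 17.8] [0.6266 0.1255]
wlabel [378.2 223.8] [13.8 14.1] [ 0.4265 -0.144 ]
yellow [410.6 217.3] [17.  17.4] [ 0.4439 -0.234 ]
teal in low frame -0.08993473430987395 -0.00031785976297709246 mint [-0.00063073 -0.00037658] ptape [-0.0018776  -0.00170972]
stamp -0.0006625829473350116 0.12639318051547682 0.12247673831694893
```

All within tolerance, so I hand in.

Run:
```python
from plant import r
print(r.finish_job())
```

```text
the job is handed in; nothing more can be done
None
```

The display is dressed and the job is handed in, after about 40 s of the 134 s allowed. My last checks put everything within its limits; no verdict is reported.

| Item | Where it ended up | Limit |
|---|---|---|
| Pink tin in the tall stand's dish | about 1 mm off centre (wrist view after release) | 12 mm |
| Pink tape on its lid | about 2.5 mm off the stand's middle, about 2 mm off the tin's | 12 mm |
| Mint tin in the low stand's dish | about 1 mm off centre | 12 mm |
| Pale stamp, upright | under 1 mm off the stands' line, 126 mm and 122 mm from the stands | 15 mm, 143 mm |
| Teal tape | 90 mm in front of the low stand's middle, under 1 mm sideways | 77–105 mm, 15 mm |

- **Left alone:** the white tin, yellow tape, dark stamp and the orange and purple look-alike tins were not touched, and they look unmoved in the final pictures.
- **Disagreements:** the networks' raw point estimates scattered by about 10 mm from my colour fits, and they missed the mint tin on its stand. I relied on the colour fits and the wrist pictures, except the stamp's figure, which is a network point that agrees with the wrist view.
- **Tool tilt:** the gripper kept a tilt of about 0.02 rad after the first low reach near the base. The items look flat in the final pictures.

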